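# Right the fallen paint bottle and hold the keeper rod out at its mark

## Robot

A 6-joint arm with a two-finger parallel gripper is mounted at the origin on the work surface. World frame = base frame: x ahead of the robot, y to its left, z up, the work surface at z = 0. Lengths are in m, angles in degrees, forces in N, time in s.
With the tool pointing down it reaches from about 0.25 to 0.8 m from the base axis. Payload 8.5 kg.
Tool frame: the origin (TCP) lies between the finger pads; the fingertips stand 11 mm ahead of it and the grasp point (between the pads) lies 8 mm behind it; z points along the fingers, y is the line along which they close (so a half turn about z gives the same grasp; the last joint's range is limited). The gripper opens to 85 mm and grips with 20 to 120 N. Pads are 22 mm wide; open, the fingers measure 114 mm over their backs; the gripper's body (76 mm by 85 mm) begins 54 mm behind the grasp point. The pads swing forward as they close: fully open they stand 13 mm farther back than shut.
Start: joints at [-76.834, 13.648, -0.773, 75.585, 0, 90], TCP at [0.12, -0.511, 0.242] pointing down, gripper open.
Joint ranges: [-152.45, 152.45], [-59.26, 108.67], [-65.41, 83.53], [-104.44, 129.93], [-82.83, 76.93], [-180, 180]. Speed limits (degrees/s): [127.2, 127.2, 159.86, 180, 180, 180].

## Interface

Orientations are given as [roll, pitch, yaw] about the fixed x, y, z axes, in that order (R = Rz(yaw) Ry(pitch) Rx(roll)).
In Python, from cell import robot, vision, order gives the robot as it stands. The module is installed in compiled form; this text tells all that it offers.
- The arm moves only by the tool carry_out, never from a script. Its argument "motion" is a list of rows, each an object of numbers: "ax", "ay", "az": the turn, a rotation vector about the tool's x, y, z in rad; "tx", "ty", "tz": the shift along the tool's x, y, z in cm; "hand": the finger opening in cm, from 0 to 8.54. A call has 1 to 20 rows; each row shifts and turns the commanded pose from where the row before left it, along the tool's axes as they then stand; what a row does not reach is not made up. A row lasts 1/12 s, in which the tool goes at most 41.7 mm and 7.16 degrees, less where a joint would pass 70% of its speed; a pose out of reach is approached as far as the arm can. A call with a gripper value outside its range is refused whole. The fingers move at their own pace and stop on an object; the grip force is fixed at half the most. Time passes only in rows, so rows that do not move let the fingers close. It gives the time, the measured TCP pose, the force, the opening and the grip force at its end, in the units of the state.
- robot.observe(): the state, without advancing time (a new reading comes with each control period).
- vision.get_image(name): name is "scene" or "top" or "wrist"; returns a dict with "image" (384x512x3 uint8, red, green, blue), "depth" (384x512 float32, m along the optical axis (not along the pixel's ray), 0 where there is no reading), "intrinsics" (3x3 intrinsics, pixels), "position" and "orientation" of the camera in the world. Camera axes: x right, y up, looking along -z (the intrinsics and any distortion apply to the point x, -y, -z); pixel columns grow to the right and rows downward; lengths in m; the calibration is good to about 2 mm. A picture is of the moment at which its call begins.
- order.finish_job(): hands the job in; it is judged then, once.
The state is a dict: "clock": time; "q": joint angles; "qd": joint speeds; "tau": joint torques, N m; "ee_pos": TCP position; "tcp_rot": TCP orientation; "ft_force": force on the tool from outside, world axes, zero at the start; "moment": the same for the moment, N m; "grip_width": opening from 0.0 (shut) to 1.0 (fully open); "grasp_force": force on a finger pad.
Only numpy, scipy, OpenCV 4.12 (cv2) and the standard library are available. Lean on these libraries where they do the work, as an engineer would, in place of code of your own. Each camera call takes 0.05 s, during which the arm holds its last target. There are 200 camera calls.

## Task

A paint bottle has fallen over in the rack and lies across the path of the keeper rod. Stand it upright on the empty place in the row and let go of it, then pull the spring-loaded rod by its handle across the front of the row until the middle of the handle is level with the arrowhead length mark on the front edge, and finish while still holding it there. Leave the other two bottles and the glue stick standing where they are.

Things in the scene. Friction and masses are not known exactly. Their poses are not given: they have to be found in the camera images.
- tipped_center (a point): The fallen bottle: white paint bottle, black cap, square body 46 by 46 mm up to 88 mm, then shoulder, 24 mm round cap and nozzle to 130 mm, 0.14 to 0.28 kg. Point on its axis 65 mm from the base; z axis from base to cap. It starts lying flat on the rack's board, base at the empty place of the row, cap roughly towards the robot (within 0.2 rad of the rack's -x), across the rod's path.
- stand_a_center (a point): Standing neighbour in the row: white paint bottle, black cap, square body 46 by 46 mm up to 88 mm, then shoulder, 24 mm round cap and nozzle to 130 mm, 0.14 to 0.28 kg. Point on its axis 65 mm from the base; z axis from base to cap.
- stand_b_center (a point): The other standing neighbour: white paint bottle, black cap, square body 46 by 46 mm up to 88 mm, then shoulder, 24 mm round cap and nozzle to 130 mm, 0.14 to 0.28 kg. Point on its axis 65 mm from the base; z axis from base to cap.
- glue_center (a point): Standing glue stick at the right end of the row, 27 mm diameter, 90 mm tall; point half-way up. To be left alone.
- rack: Fixed rack: plywood board 250 by 660 mm, 12 mm thick. Origin on the table under the row's middle place; +y along the row, +x away from the robot. Ribs 7 mm high between places (x -28 to 52 mm); back fence at x 58 to 70 mm, top 42 mm above the table. The rod lies along y at x = -70 mm, axis 60 mm above the table.
- place_left (a point): Centre of the left place of the row (rack y = +85 mm), a 56 mm square of cork; on the board's top, 12 mm above the table. Two of the three places hold standing bottles, one is empty.
- place_mid (a point): Centre of the middle place (rack y = 0), on the board's top.
- place_right (a point): Centre of the right place (rack y = -85 mm), on the board's top.
- rod (a joint): How far the rod is pulled out, m: 0 = home (handle at rack y = +180 mm), growing as the handle moves along the rack's -y; stop at 0.32. An inner spring pulls it back: 3.5 N at home plus 25 N per m (about 10 N at the mark); let go, it springs home.
- tube_mouth (a point): Mouth of the fixed tube the rod comes out of, on the rod's axis at rack y = +250 mm, 60 mm above the table; the tube is 31 mm wide there and runs on 200 mm along +y.
- handle (a point): Grip point in the upright black handle at the rod's end: block 26 mm (rack x) by 20 mm (rack y), from 45 to 145 mm above the table; point on its vertical centre line, 125 mm above the table. It slides along the rack's y only. At home 60 mm are free between it and the tube's mouth.
- pointer_tip (a point): Length mark: tip of the flat dark steel arrowhead on the metal track at the board's front edge, 26 mm above the table, 61 mm nearer the robot than the rod's axis. Axes as the rack's. The handle is at the mark when its centre has this tip's position along rack y (-130 to -70 mm; rod out 0.25 to 0.31).
There are look-alikes about, which are no part of the job. What is shaped like the part that bears stand_b_center but red or turquoise is not meant.

How it is judged:
By the outcome, as a careful person would: the job done as asked, in the order asked, and still so for the second after the job is handed in, while the arm keeps its last pose, push and grip.
It also fails if it takes over 56 s, if anything falls off the work surface, if the arm or the gripper's body presses on something with over 40 N, if the wrist force passes 120 N, or if a joint passes its speed limit or range.

## Working session

There is one attempt and no reset: what is moved stays moved. The work goes in short steps, Python scripts to look and compute and a tool call to move; the robot and the scene stay as the last step left them, time stands still between calls to the robot, and variables do not carry over. Pictures are saved under pics/ and viewed, at most 10 in all, crops included, and the job is handed in when it is done.

Besides the shell and the picture viewer there is one more tool, called after "Call:" by a JSON object that holds its "name" and its "arguments". carry_out: Moves the arm, as the interface text tells. Its arguments: {"type":"object","properties":{"motion":{"type":"array","items":{"type":"object","properties":{"ax":{"type":"number"},"ay":{"type":"number"},"az":{"type":"number"},"tx":{"type":"number"},"ty":{"type":"number"},"tz":{"type":"number"},"hand":{"type":"number"}}}}},"required":["motion"]}

```bash
mkdir -p pics; cat > h.py <<'E'
import numpy as np, cv2
from scipy.spatial.transform import Rotation as R
from cell import robot, vision, order
def cam(n):
    d=vision.get_image(n); d['K']=np.array(d['intrinsics']); o=np.array(d['orientation'],float)
    d['R']=o if o.shape==(3,3) else R.from_euler('xyz',o,degrees=True).as_matrix()
    d['p']=np.array(d['position']); return d
def cloud(d):
    h,w=d['depth'].shape; u,v=np.meshgrid(np.arange(w),np.arange(h)); K=d['K']; z=d['depth']
    c=np.stack([(u-K[0,2])/K[0,0]*z,-(v-K[1,2])/K[1,1]*z,-z],-1)
    return c@d['R'].T+d['p']
def ray(d,u,v,zp):
    K=d['K']; r=d['R']@np.array([(u-K[0,2])/K[0,0],-(v-K[1,2])/K[1,1],-1]); return d['p']+r*(zp-d['p'][2])/r[2]
def proj(d,P):
    c=d['R'].T@(np.array(P)-d['p']); K=d['K']; return K[0,0]*c[0]/-c[2]+K[0,2],-K[1,1]*c[1]/-c[2]+K[1,2]
def save(n,im): cv2.imwrite('pics/'+n,im[...,::-1])
E
python3 - <<'E'
from h import *
a=cam('scene');b=cam('top')
import pickle
pickle.dump((a,b),open('first.pkl','wb'))
save('s0.png',a['image']);save('t0.png',b['image'])
for d in (a,b): print(d['p'],d['orientation'],d['K'].tolist(),(d['depth']==0).mean(),[k for k in d])
print(robot.observe())
E
```

```text
[ 1.04233156 -0.68756448  1.03443687] [42.04721079 -0.3242522  33.5458674 ] [[461.9740125081362, 0.0, 255.12522258998592], [0.0, 461.9740125081362, 198.48426341964216], [0.0, 0.0, 1.0]] 0.004170735677083333 ['image', 'depth', 'intrinsics', 'position', 'orientation', 'K', 'R', 'p']
[0.49862858 0.04441672 1.08137925] [  4.56676511  -0.22635687 -91.57289984] [[350.8219367424567, 0.0, 251.4683954325655], [0.0, 350.8219367424567, 188.982940361782], [0.0, 0.0, 1.0]] 0.004140218098958333 ['image', 'depth', 'intrinsics', 'position', 'orientation', 'K', 'R', 'p']
{'clock': 0.1, 'q': array([-7.68336055e+01,  1.36770404e+01, -8.08817546e-01,  7.55844263e+01,
        1.08147044e-03,  9.00008716e+01]), 'qd': array([-0.07000236,  0.00367969,  0.09623482, -0.00259557, -0.02578787,
       -0.04869707]), 'tau': array([ 2.89958939e-05, -5.39719391e+01,  3.46998525e+01,  1.34807450e-02,
        1.49198456e-05,  1.89574155e-05]), 'ee_pos': array([ 0.11951422, -0.51087463,  0.24176868]), 'tcp_rot': array([-1.79929716e+02, -1.08040040e-03,  1.31655216e+01]), 'ft_force': array([-0.25360944, -0.98056841, -0.20611715]), 'moment': array([-0.02854735,  0.06045968,  0.01829111]), 'grasp_force': 0.0, 'grip_width': 0.9965863570932801}
```

View pics/s0.png

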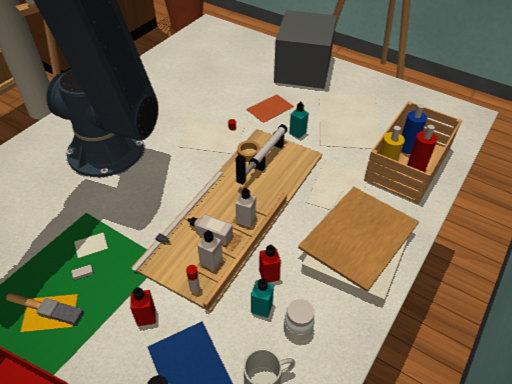

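View pics/t0.png

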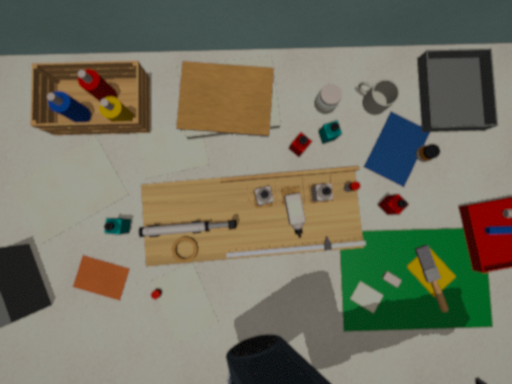

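```bash
python3 - <<'E'
from h import *; import pickle
a,b=pickle.load(open('first.pkl','rb'))
c1=cv2.resize(b['image'][155:275,130:380],None,fx=3.1,fy=3.1,interpolation=cv2.INTER_CUBIC)
c2=cv2.resize(a['image'][115:310,130:330],None,fx=3,fy=3,interpolation=cv2.INTER_CUBIC)
save('t0c.png',c1);save('s0c.png',c2)
for n,d in (('top',b),('scene',a)):
    P=cloud(d); hsv=cv2.cvtColor(d['image'],cv2.COLOR_RGB2HSV); ok=d['depth']>0
    reg=ok&(P[...,0]>.25)&(P[...,0]<.65)&(P[...,1]>-.35)&(P[...,1]<.45)
    print(n,'table z',np.median(P[...,2][ok&(P[...,2]<.008)]))
    wood=reg&(abs(P[...,2]-.012)<.006)&(hsv[...,1]>70)&(hsv[...,0]<25)
    m=wood.astype(np.uint8); nn,l,s,_=cv2.connectedComponentsWithStats(m); k=1+s[1:,4].argmax()
    m=cv2.morphologyEx((l==k).astype(np.uint8),cv2.MORPH_CLOSE,np.ones((9,9)))
    q=P[(m>0)&wood][:,:2].astype(np.float32); print('board',cv2.minAreaRect(q),q.min(0),q.max(0))
    for nm,mask in (('high>.045',reg&(P[...,2]>.042)&(P[...,2]<.17)),('fence',reg&(abs(P[...,2]-.041)<.006)&(hsv[...,0]<25)&(hsv[...,1]>60))):
        nn,l,s,c=cv2.connectedComponentsWithStats(mask.astype(np.uint8))
        for i in range(1,nn):
            if s[i,4]>12:
                q=P[l==i]; print(nm,c[i].round(0),s[i,4],q.mean(0).round(4),'min',q.min(0).round(3),'max',q.max(0).round(3), cv2.minAreaRect(q[:,:2].astype(np.float32)))
E
```

```text
top table z 0.00020353266833395
board ((0.5043694972991943, 0.04107820987701416), (0.24823519587516785, 0.6592012643814087), 3.4004933834075928) [ 0.36239773 -0.2924078 ] [0.63318384 0.376624  ]
high>.045 [335. 169.] 49 [ 0.634  -0.2132  0.0433] min [ 0.629 -0.249  0.042] max [ 0.64  -0.183  0.046] ((0.6345228552818298, -0.21590781211853027), (0.010402858257293701, 0.06662751734256744), 2.3211252689361572)
high>.045 [312. 171.] 46 [ 0.6308 -0.1435  0.0435] min [ 0.624 -0.174  0.042] max [ 0.636 -0.114  0.047] ((0.6303710341453552, -0.14344927668571472), (0.011224066838622093, 0.06018670275807381), 3.4929590225219727)
high>.045 [294. 172.] 27 [ 0.6275 -0.0915  0.0434] min [ 0.622 -0.108  0.042] max [ 0.632 -0.075  0.046] ((0.6271457672119141, -0.09160175919532776), (0.03269164636731148, 0.009228050708770752), 89.73836517333984)
high>.045 [268. 175.] 32 [ 0.6226 -0.011   0.0436] min [ 0.616 -0.027  0.042] max [0.628 0.009 0.047] ((0.62261962890625, -0.009463855996727943), (0.011183845810592175, 0.03655149042606354), 4.534370422363281)
high>.045 [285. 173.] 20 [ 0.6254 -0.0628  0.0436] 
[... 5505 characters left out ...]
235847473, 0.2601143717765808), (0.039163436740636826, 0.012914959341287613), 37.63290786743164)
fence [258. 146.] 17 [0.4323 0.2609 0.0372] min [0.414 0.248 0.035] max [0.446 0.276 0.04 ] ((0.430393248796463, 0.2636192739009857), (0.010705382563173771, 0.039529211819171906), 38.66289520263672)
fence [240. 149.] 19 [0.3897 0.2172 0.0369] min [0.377 0.203 0.035] max [0.405 0.24  0.04 ] ((0.38853099942207336, 0.219136044383049), (0.011554171331226826, 0.04509679973125458), 39.29892349243164)
fence [244. 251.] 658 [ 0.6286 -0.1012  0.0407] min [ 0.609 -0.29   0.035] max [0.645 0.131 0.047] ((0.6262277960777283, -0.07969677448272705), (0.014598495326936245, 0.4219738245010376), 3.46338152885437)
```

View pics/t0c.png

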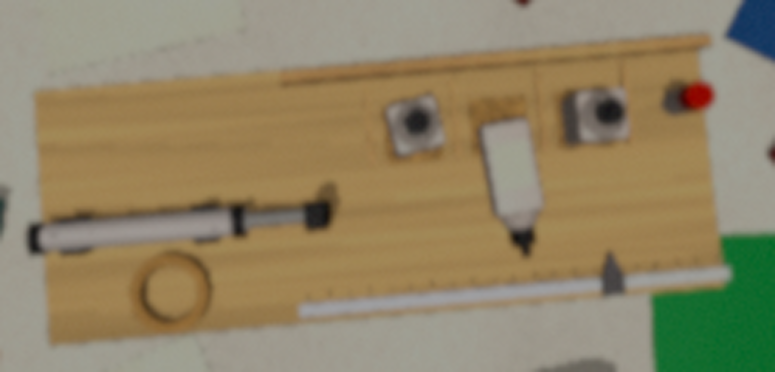

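View pics/s0c.png

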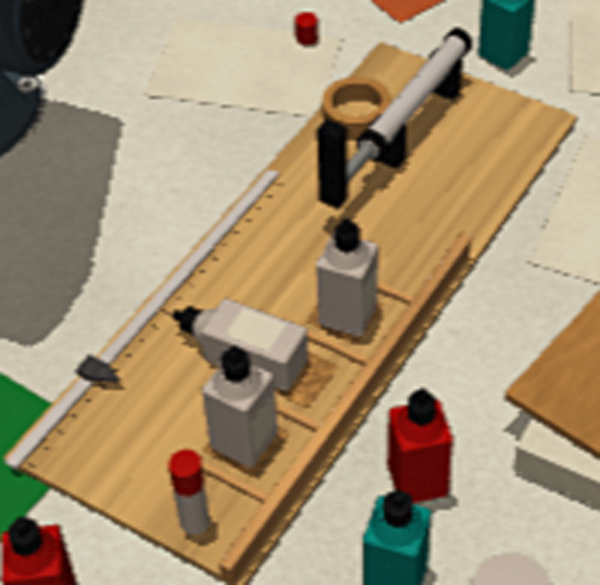

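Top view: standing bottles at (264,195) and (322,192), with white bodies matching the description. The fallen bottle is at (295,211) in the empty middle place, with its cap at (299,233). The handle is at (232,224), the arrowhead tip near (327,236), and the glue stick at (354,186). Look-alikes are the red and turquoise bottles off the board at (300,144), (330,131), (393,204) and (115,225), plus the tape ring at (187,246). Only the white bottles on the board fit, and the crops confirm it.

```bash
cat >> h.py <<'E'
TH=3.4; O=np.array([.563,-.081,0]); RR=R.from_euler('z',TH,degrees=True)
def rk(p): return RR.apply(np.array(p))+O          # rack -> world
def inv(p): return RR.inv().apply(np.array(p)-O)
def now():
    s=robot.observe(); return np.array(s['ee_pos']),R.from_euler('xyz',s['tcp_rot'],degrees=True),s
def go(pos,yaw,tilt):   # tool delta from the present pose; tilt forward +, deg
    p,r,s=now(); g=R.from_euler('xyz',[180,0,yaw],degrees=True)*R.from_euler('y',tilt,degrees=True)
    print('shift cm',(r.inv().apply(np.array(pos)-p)*100).round(2),'turn rad',(r.inv()*g).as_rotvec().round(3),'z',g.apply([0,0,1]).round(2)); return g
E
python3 - <<'E'
from h import *; import pickle
a,b=pickle.load(open('first.pkl','rb'))
P=cloud(b); m=(P[...,2]>.050)&(P[...,2]<.064)&(P[...,0]>.44)&(P[...,0]<.58)&(P[...,1]>-.125)&(P[...,1]<-.05)&(b['image'].min(-1)>110)
q=P[m]; print('body top',cv2.minAreaRect(q[:,:2].astype(np.float32)),np.median(q[:,2]))
for nm,d in (('top',b),('scene',a)):
    P=cloud(d); L=np.stack([(P-O)@RR.apply(e) for e in np.eye(3)],-1)
    dark=(d['image'].max(-1)<110)&(L[...,0]<-85)&(L[...,0]>-175)&(L[...,1]<0) if 0 else (d['image'].max(-1)<120)&(L[...,0]<-.11)&(L[...,0]>-.19)&(abs(L[...,1]+.1)<.05)
    n,l,s,c=cv2.connectedComponentsWithStats(dark.astype(np.uint8)); 
    for i in range(1,n):
        if s[i,4]>10:
            v,u=np.nonzero(l==i); W=np.array([inv(ray(d,x,y,.026)) for x,y in zip(u,v)]); k=W[:,0]>W[:,0].max()-.006
            print(nm,s[i],c[i],'rack mean',W.mean(0).round(4),'tip',W[k].mean(0).round(4),'xmax',W[:,0].max().round(4),'width',np.ptp(W[:,1]).round(3))
p=np.array([.53,-.08,.25]); go(p,8.9,0); go(p,8.9,45)
E
```

```text
body top ((0.5136075019836426, -0.08837306499481201), (0.09634692221879959, 0.04373018071055412), 8.647153854370117) 0.05817051446881527
top [323 237   9  14  86] [327.02325581 244.04651163] rack mean [-0.1568 -0.0927  0.026 ] tip [-0.1388 -0.0915  0.026 ] xmax -0.1358 width 0.024
top [340 249   5   5  16] [342.375  250.9375] rack mean [-0.181  -0.1362  0.026 ] tip [-0.1787 -0.137   0.026 ] xmax -0.1755 width 0.013
scene [155 234  16  11 107] [162.60747664 239.3364486 ] rack mean [-0.1511 -0.1013  0.026 ] tip [-0.127  -0.1044  0.026 ] xmax -0.1242 width 0.027
shift cm [ 49.78 -32.61  -0.78] turn rad [-0.001  0.     0.074] z [ 0. -0. -1.]
shift cm [ 49.78 -32.61  -0.78] turn rad [-0.03   0.785  0.07 ] z [ 0.7   0.11 -0.71]
```

Call:
{"name": "carry_out", "arguments": {"motion": [{"tx": 3.1, "ty": -2.04}, {"tx": 3.1, "ty": -2.04}, {"tx": 3.1, "ty": -2.04}, {"tx": 3.1, "ty": -2.04}, {"tx": 3.1, "ty": -2.04}, {"tx": 3.1, "ty": -2.04}, {"tx": 3.1, "ty": -2.04}, {"tx": 3.1, "ty": -2.04}, {"tx": 3.1, "ty": -2.04}, {"tx": 3.1, "ty": -2.04}, {"tx": 3.1, "ty": -2.04}, {"tx": 3.1, "ty": -2.04}, {"tx": 3.1, "ty": -2.04}, {"tx": 3.1, "ty": -2.04}, {"tx": 3.1, "ty": -2.04}, {"tx": 3.1, "ty": -2.04}, {"az": 0.074}, {}, {}]}}

```text
$.motion[0]: bad value
```

Call:
{"name": "carry_out", "arguments": {"motion": [{"ay": -0.11}, {"ay": -0.11}, {"ay": -0.11}, {"ay": -0.11}, {"ay": -0.11}, {"ay": -0.11}, {"ay": -0.11}, {}, {}]}}

```text
$.motion[0]: bad value
```

```bash
python3 - <<'E'
from h import *
p,r,s=now(); print(s['clock'],p,s['tcp_rot'],s['q'].round(1)); go([.563,-.081,.14],3.4,-45)
E
```

```text
0.1 [ 0.11951422 -0.51087463  0.24176868] [-1.79929716e+02 -1.08040040e-03  1.31655216e+01] [-76.8  13.7  -0.8  75.6   0.   90. ]
shift cm [ 52.97 -31.74  10.22] turn rad [ 0.066 -0.783  0.162] z [-0.71 -0.04 -0.71]
```

Call:
{"name": "carry_out", "arguments": {"motion": [{"ax": 0, "ay": 0, "az": 0, "tx": 3.1, "ty": -2.04, "tz": 0, "hand": 8.5}, {"ax": 0, "ay": 0, "az": 0, "tx": 3.1, "ty": -2.04, "tz": 0, "hand": 8.5}, {"ax": 0, "ay": 0, "az": 0, "tx": 3.1, "ty": -2.04, "tz": 0, "hand": 8.5}, {"ax": 0, "ay": 0, "az": 0, "tx": 3.1, "ty": -2.04, "tz": 0, "hand": 8.5}, {"ax": 0, "ay": 0, "az": 0, "tx": 3.1, "ty": -2.04, "tz": 0, "hand": 8.5}, {"ax": 0, "ay": 0, "az": 0, "tx": 3.1, "ty": -2.04, "tz": 0, "hand": 8.5}, {"ax": 0, "ay": 0, "az": 0, "tx": 3.1, "ty": -2.04, "tz": 0, "hand": 8.5}, {"ax": 0, "ay": 0, "az": 0, "tx": 3.1, "ty": -2.04, "tz": 0, "hand": 8.5}, {"ax": 0, "ay": 0, "az": 0, "tx": 3.1, "ty": -2.04, "tz": 0, "hand": 8.5}, {"ax": 0, "ay": 0, "az": 0, "tx": 3.1, "ty": -2.04, "tz": 0, "hand": 8.5}, {"ax": 0, "ay": 0, "az": 0, "tx": 3.1, "ty": -2.04, "tz": 0, "hand": 8.5}, {"ax": 0, "ay": 0, "az": 0, "tx": 3.1, "ty": -2.04, "tz": 0, "hand": 8.5}, {"ax": 0, "ay": 0, "az": 0, "tx": 3.1, "ty": -2.04, "tz": 0, "hand": 8.5}, {"ax": 0, "ay": 0, "az": 0, "tx": 3.1, "ty": -2.04, "tz": 0, "hand": 8.5}, {"ax": 0, "ay": 0, "az": 0, "tx": 3.1, "ty": -2.04, "tz": 0, "hand": 8.5}, {"ax": 0, "ay": 0, "az": 0, "tx": 3.1, "ty": -2.04, "tz": 0, "hand": 8.5}, {"ax": 0, "ay": 0, "az": 0.074, "tx": 0, "ty": 0, "tz": 0, "hand": 6.2}, {"ax": 0, "ay": 0, "az": 0, "tx": 0, "ty": 0, "tz": 0, "hand": 6.2}]}}

```text
clock: 1.6
ee_pos: [0.529, -0.0787, 0.2414]
tcp_rot: [-180.0, 0.1, 8.9]
ft_force: [-0.2, -0.6, -0.3]
grip_width: 0.746
grasp_force: 0.0
```

Call:
{"name": "carry_out", "arguments": {"motion": [{"ax": 0, "ay": -0.11, "az": 0, "tx": 0, "ty": 0, "tz": 0, "hand": 6.2}, {"ax": 0, "ay": -0.11, "az": 0, "tx": 0, "ty": 0, "tz": 0, "hand": 6.2}, {"ax": 0, "ay": -0.11, "az": 0, "tx": 0, "ty": 0, "tz": 0, "hand": 6.2}, {"ax": 0, "ay": -0.11, "az": 0, "tx": 0, "ty": 0, "tz": 0, "hand": 6.2}, {"ax": 0, "ay": -0.11, "az": 0, "tx": 0, "ty": 0, "tz": 0, "hand": 6.2}, {"ax": 0, "ay": -0.11, "az": 0, "tx": 0, "ty": 0, "tz": 0, "hand": 6.2}, {"ax": 0, "ay": -0.11, "az": 0, "tx": 0, "ty": 0, "tz": 0, "hand": 6.2}, {"ax": 0, "ay": 0, "az": 0, "tx": 0, "ty": 0, "tz": 0, "hand": 6.2}]}}

```text
clock: 2.27
ee_pos: [0.5286, -0.0808, 0.234]
tcp_rot: [-179.6, 45.3, 9.3]
ft_force: [1.3, 0.5, -5.1]
grip_width: 0.729
grasp_force: 0.0
```

```bash
python3 - <<'E'
from h import *
p,r,s=now(); print(s['clock'],p,s['tcp_rot'],s['q'].round(1),s['grip_width']); go([.563,-.081,.14],3.4,-45)
E
```

```text
2.2667 [ 0.52855143 -0.08076837  0.23402188] [-179.58901634   45.25661711    9.27307401] [ -3.8  50.1  43.4 127.9  -8.8 170.7] 0.7285249275633487
shift cm [9.07 0.61 4.2 ] turn rad [0.065 0.005 0.072] z [-0.71 -0.04 -0.71]
```

Call:
{"name": "carry_out", "arguments": {"motion": [{"ax": 0, "ay": 0.12, "az": 0, "tx": 0, "ty": 0, "tz": 0, "hand": 6.2}, {"ax": 0, "ay": 0.12, "az": 0, "tx": 0, "ty": 0, "tz": 0, "hand": 6.2}, {"ax": 0, "ay": 0.12, "az": 0, "tx": 0, "ty": 0, "tz": 0, "hand": 6.2}, {"ax": 0, "ay": 0.12, "az": 0, "tx": 0, "ty": 0, "tz": 0, "hand": 6.2}, {"ax": 0, "ay": 0.12, "az": 0, "tx": 0, "ty": 0, "tz": 0, "hand": 6.2}, {"ax": 0, "ay": 0.12, "az": 0, "tx": 0, "ty": 0, "tz": 0, "hand": 6.2}, {"ax": 0, "ay": 0.12, "az": 0, "tx": 0, "ty": 0, "tz": 0, "hand": 6.2}, {"ax": 0, "ay": 0.12, "az": 0, "tx": 0, "ty": 0, "tz": 0, "hand": 6.2}, {"ax": 0, "ay": 0.12, "az": 0, "tx": 0, "ty": 0, "tz": 0, "hand": 6.2}, {"ax": 0, "ay": 0.12, "az": 0, "tx": 0, "ty": 0, "tz": 0, "hand": 6.2}, {"ax": 0, "ay": 0.12, "az": 0, "tx": 0, "ty": 0, "tz": 0, "hand": 6.2}, {"ax": 0, "ay": 0.12, "az": 0, "tx": 0, "ty": 0, "tz": 0, "hand": 6.2}, {"ax": 0, "ay": 0.12, "az": 0, "tx": 0, "ty": 0, "tz": 0, "hand": 6.2}, {"ax": 0, "ay": 0.12, "az": 0, "tx": 0, "ty": 0, "tz": 0, "hand": 6.2}, {"ax": 0, "ay": 0, "az": 0, "tx": 0, "ty": 0, "tz": 0, "hand": 6.2}, {"ax": 0, "ay": 0, "az": 0, "tx": 0, "ty": 0, "tz": 0, "hand": 6.2}]}}

```text
clock: 3.6
ee_pos: [0.5261, -0.0809, 0.2414]
tcp_rot: [179.9, -50.4, 8.9]
ft_force: [0.4, -0.5, -0.8]
grip_width: 0.725
grasp_force: 0.0
```

```bash
python3 - <<'E'
from h import *
p,r,s=now(); print(s['clock'],p,s['tcp_rot'],s['q'].round(1),s['grip_width'],r.as_matrix()[:,2]); go([.433,-.1007,.099],8.7,52)
E
```

```text
3.6 [ 0.52607412 -0.08092793  0.24135605] [179.92205705 -50.44112705   8.85777307] [-21.  -10.  -49.6   4.   22.5 159.9] 0.7249289878220389 [ 0.76198447  0.11737152 -0.63687016]
shift cm [-17.03   0.52   1.74] turn rad [-0.001  0.027  0.002] z [ 0.78  0.12 -0.62]
```

```bash
python3 - <<'E'
from h import *
g=go([.511,-.089,.12],8.7,52); print('per cm down in tool', (g.inv().apply([0,0,-1])).round(3))
E
```

```text
shift cm [-10.38   0.56   6.49] turn rad [-0.001  0.027  0.002] z [ 0.78  0.12 -0.62]
per cm down in tool [-0.788 -0.     0.616]
```

Call:
{"name": "carry_out", "arguments": {"motion": [{"ax": 0, "ay": 0.027, "az": 0, "tx": -2.6, "ty": 0.14, "tz": 1.62, "hand": 6.2}, {"ax": 0, "ay": 0, "az": 0, "tx": -2.6, "ty": 0.14, "tz": 1.62, "hand": 6.2}, {"ax": 0, "ay": 0, "az": 0, "tx": -2.6, "ty": 0.14, "tz": 1.62, "hand": 6.2}, {"ax": 0, "ay": 0, "az": 0, "tx": -2.6, "ty": 0.14, "tz": 1.62, "hand": 6.2}, {"ax": 0, "ay": 0, "az": 0, "tx": 0, "ty": 0, "tz": 0, "hand": 6.2}, {"ax": 0, "ay": 0, "az": 0, "tx": 0, "ty": 0, "tz": 0, "hand": 6.2}]}}

```text
clock: 4.1
ee_pos: [0.5182, -0.0891, 0.1194]
tcp_rot: [-179.8, -51.8, 8.8]
ft_force: [-0.2, -0.4, 0.3]
grip_width: 0.725
grasp_force: 0.0
```

```bash
python3 - <<'E'
from h import *
p,r,s=now(); print(s['clock'],p,s['tcp_rot'],s['q'].round(1)); go([.511,-.089,.037],8.7,52)
w=cam('wrist'); save('w1.png',w['image']); print(w['p'],w['orientation'])
P=cloud(w); m=(abs(P[...,2]-.058)<.003)&(P[...,0]>.44)&(P[...,0]<.58)&(P[...,1]>-.125)&(P[...,1]<-.05)
q=P[m]; print(m.sum(),cv2.minAreaRect(q[:,:2].astype(np.float32)),q.min(0),q.max(0))
for x in (.49,.51,.53,.55):
    k=q[abs(q[:,0]-x)<.004]; print(x,k[:,1].min().round(4),k[:,1].max().round(4)) if len(k) else None
E
```

```text
4.1 [ 0.51815616 -0.08914918  0.11944164] [-179.81311615  -51.80304326    8.76349788] [-23.5   6.2 -65.  -28.2  25.  158.6]
shift cm [-6.91 -0.11  4.54] turn rad [-0.004  0.003  0.001] z [ 0.78  0.12 -0.62]
[ 0.46691819 -0.09776823  0.26711305] [ 32.70676382   0.17454335 -81.08487277]
7388 ((0.5220798850059509, -0.08706589043140411), (0.08106203377246857, 0.04554207995533943), 8.802657127380371) [ 0.4820822  -0.11502855  0.05500621] [ 0.56485575 -0.05911586  0.06044521]
0.49 -0.115 -0.0692
0.51 -0.1121 -0.0658
0.53 -0.1087 -0.0624
0.55 -0.1058 -0.0599
```

View pics/w1.png

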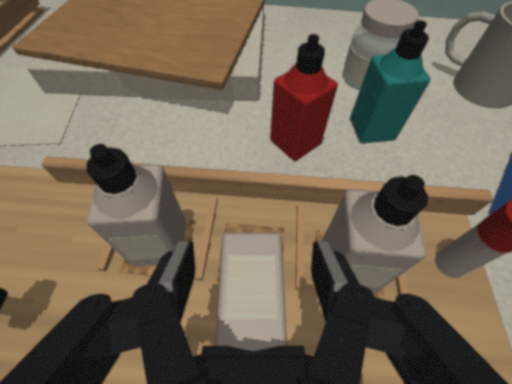

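The wrist view shows the fallen bottle between the open fingers, with its body at (252,290) and the neighbours at (135,205) and (375,220). Joint 3 is at its limit, so I'll use a smaller tilt.

Call:
{"name": "carry_out", "arguments": {"motion": [{"ax": 0, "ay": -0.12, "az": 0, "tx": 0, "ty": 0, "tz": 0, "hand": 6.2}, {"ax": 0, "ay": 0, "az": 0, "tx": -0.7, "ty": 0, "tz": 0.7, "hand": 6.2}, {"ax": 0, "ay": 0, "az": 0, "tx": -0.7, "ty": 0, "tz": 0.7, "hand": 6.2}, {"ax": 0, "ay": 0, "az": 0, "tx": 0, "ty": 0, "tz": 0, "hand": 6.2}, {"ax": 0, "ay": 0, "az": 0, "tx": 0, "ty": 0, "tz": 0, "hand": 6.2}]}}

```text
clock: 4.57
ee_pos: [0.5202, -0.089, 0.1015]
tcp_rot: [-180.0, -48.0, 8.9]
ft_force: [0.7, 0.6, 0.7]
grip_width: 0.723
grasp_force: 0.0
```

```bash
python3 - <<'E'
from h import *
p,r,s=now(); print(s['clock'],p,s['tcp_rot'],s['q'].round(1)); go([.5162,-.088,.0343],8.8,45)
E
```

```text
4.5667 [ 0.5201919  -0.08895185  0.10153339] [-179.99416891  -47.97004259    8.88640175] [-22.1   7.1 -62.7 -23.3  22.5 158.1]
shift cm [-5.25 -0.16  4.22] turn rad [-0.001 -0.052  0.001] z [ 0.7   0.11 -0.71]
```

Call:
{"name": "carry_out", "arguments": {"motion": [{"ax": 0, "ay": -0.052, "az": 0, "tx": 0, "ty": 0, "tz": 0, "hand": 6.2}, {"ax": 0, "ay": 0, "az": 0, "tx": -1.5, "ty": -0.05, "tz": 1.3, "hand": 6.2}, {"ax": 0, "ay": 0, "az": 0, "tx": -1.5, "ty": -0.05, "tz": 1.3, "hand": 6.2}, {"ax": 0, "ay": 0, "az": 0, "tx": 0, "ty": 0, "tz": 0, "hand": 6.2}, {"ax": 0, "ay": 0, "az": 0, "tx": 0, "ty": 0, "tz": 0, "hand": 6.2}]}}

```text
clock: 4.98
ee_pos: [0.5159, -0.088, 0.0598]
tcp_rot: [-179.8, -44.8, 8.7]
ft_force: [-0.2, 0.0, 0.2]
grip_width: 0.727
grasp_force: 0.0
```

```bash
python3 - <<'E'
from h import *
p,r,s=now(); print(s['clock'],p,s['tcp_rot'],s['q'].round(1)); go([.5162,-.088,.0343],8.8,45)
E
```

```text
4.9833 [ 0.51589682 -0.0880361   0.05980865] [-179.80017301  -44.79192548    8.72623646] [-21.3  12.5 -63.8 -26.9  20.8 157.7]
shift cm [-1.78  0.01  1.83] turn rad [-0.003  0.004 -0.001] z [ 0.7   0.11 -0.71]
```

Call:
{"name": "carry_out", "arguments": {"motion": [{"ax": 0, "ay": 0, "az": 0, "tx": -0.8, "ty": 0, "tz": 0.95, "hand": 6.2}, {"ax": 0, "ay": 0, "az": 0, "tx": -0.8, "ty": 0, "tz": 0.95, "hand": 6.2}, {"ax": 0, "ay": 0, "az": 0, "tx": 0, "ty": 0, "tz": 0, "hand": 6.2}, {"ax": 0, "ay": 0, "az": 0, "tx": 0, "ty": 0, "tz": 0, "hand": 6.2}]}}

```text
clock: 5.32
ee_pos: [0.5198, -0.0887, 0.0365]
tcp_rot: [-179.8, -44.7, 8.8]
ft_force: [0.3, 0.1, -1.2]
grip_width: 0.727
grasp_force: 0.0
```

```bash
python3 - <<'E'
from h import *
p,r,s=now(); print(s['clock'],p,s['tcp_rot'],s['q'].round(1)); go([.5162,-.088,.0343],8.8,45)
E
```

```text
5.3167 [ 0.51976514 -0.08866812  0.0365446 ] [-179.78712046  -44.74982827    8.75290552] [-21.1  17.3 -65.3 -33.2  20.7 157.8]
shift cm [-0.4  -0.12 -0.08] turn rad [-0.003  0.004 -0.001] z [ 0.7   0.11 -0.71]
```

Call:
{"name": "carry_out", "arguments": {"motion": [{"ax": 0, "ay": 0, "az": 0, "tx": 0, "ty": 0, "tz": 0, "hand": 3.0}, {"ax": 0, "ay": 0, "az": 0, "tx": 0, "ty": 0, "tz": 0, "hand": 3.0}, {"ax": 0, "ay": 0, "az": 0, "tx": 0, "ty": 0, "tz": 0, "hand": 3.0}, {"ax": 0, "ay": 0, "az": 0, "tx": 0, "ty": 0, "tz": 0, "hand": 3.0}, {"ax": 0, "ay": 0, "az": 0, "tx": 0, "ty": 0, "tz": 0, "hand": 3.0}, {"ax": 0, "ay": 0, "az": 0, "tx": 0, "ty": 0, "tz": 0, "hand": 3.0}]}}

```text
clock: 5.82
ee_pos: [0.5199, -0.0886, 0.0372]
tcp_rot: [-179.8, -44.9, 8.8]
ft_force: [-4.9, -1.4, 8.1]
grip_width: 0.532
grasp_force: 61.1
```

Call:
{"name": "carry_out", "arguments": {"motion": [{"ax": 0, "ay": 0, "az": 0, "tx": 1.2, "ty": 0, "tz": -1.0, "hand": 3.0}, {"ax": 0, "ay": 0, "az": 0, "tx": 1.5, "ty": 0, "tz": -1.2, "hand": 3.0}, {"ax": 0, "ay": -0.06, "az": 0, "tx": 1.5, "ty": 0, "tz": -1.2, "hand": 3.0}, {"ax": 0, "ay": -0.1, "az": 0, "tx": 1.4, "ty": 0, "tz": -1.2, "hand": 3.0}, {"ax": 0, "ay": -0.1, "az": 0, "tx": 0, "ty": 0, "tz": 0, "hand": 3.0}, {"ax": 0, "ay": -0.1, "az": 0, "tx": 0, "ty": 0, "tz": 0, "hand": 3.0}, {"ax": 0, "ay": -0.1, "az": 0, "tx": 0, "ty": 0, "tz": 0, "hand": 3.0}, {"ax": 0, "ay": -0.1, "az": 0, "tx": 0, "ty": 0, "tz": 0, "hand": 3.0}, {"ax": 0, "ay": -0.1, "az": 0, "tx": 0, "ty": 0, "tz": 0, "hand": 3.0}, {"ax": 0, "ay": -0.1, "az": 0, "tx": 0, "ty": 0, "tz": 0, "hand": 3.0}, {"ax": 0, "ay": 0, "az": 0, "tx": 0, "ty": 0, "tz": 0, "hand": 3.0}, {"ax": 0, "ay": 0, "az": 0, "tx": 0, "ty": 0, "tz": 0, "hand": 3.0}]}}

```text
clock: 6.82
ee_pos: [0.529, -0.0878, 0.096]
tcp_rot: [-179.8, -3.9, 8.9]
ft_force: [0.4, -0.3, -2.6]
grip_width: 0.531
grasp_force: 61.4
```

```bash
cat >> h.py <<'E'
# bottle in the tool at grasp
_p=np.array([.5199,-.0886,.0372]); _r=R.from_euler('xyz',[-179.8,-44.9,8.8],degrees=True)
_u=-np.array([np.cos(np.radians(8.8)),np.sin(np.radians(8.8)),0])
Bt=_r.inv().apply(np.array([.562,-.081,.035])-_p); Ut=_r.inv().apply(_u)
def bottle():
    p,r,s=now(); b=p+r.apply(Bt); u=r.apply(Ut); print('base',b.round(4),'axis',u.round(3),'lean deg',np.degrees(np.arccos(u[2])).round(1)); return b,u
E
python3 - <<'E'
from h import *
p,r,s=now(); print(s['clock'],p,s['tcp_rot'],s['q'].round(1),s['grip_width'],s['grasp_force']); bottle()
E
```

```text
6.8167 [ 0.52899683 -0.08782012  0.09598272] [-179.77957795   -3.89389677    8.90240585] [-10.2  17.6 -18.2  50.6   1.5 160.9] 0.5313031969863522 61.43086910247803
base [ 0.5593 -0.082   0.0663] axis [-0.746 -0.117  0.656] lean deg 49.0
```

Call:
{"name": "carry_out", "arguments": {"motion": [{"ax": 0, "ay": -0.095, "az": 0, "tx": 0.5, "ty": 0, "tz": -0.6, "hand": 3.0}, {"ax": 0, "ay": -0.095, "az": 0, "tx": 0.5, "ty": 0, "tz": -0.6, "hand": 3.0}, {"ax": 0, "ay": -0.095, "az": 0, "tx": 0, "ty": 0, "tz": -0.6, "hand": 3.0}, {"ax": 0, "ay": -0.095, "az": 0, "tx": 0, "ty": 0, "tz": 0, "hand": 3.0}, {"ax": 0, "ay": -0.095, "az": 0, "tx": 0, "ty": 0, "tz": 0, "hand": 3.0}, {"ax": 0, "ay": -0.095, "az": 0, "tx": 0, "ty": 0, "tz": 0, "hand": 3.0}, {"ax": 0, "ay": -0.095, "az": 0, "tx": 0, "ty": 0, "tz": 0, "hand": 3.0}, {"ax": 0, "ay": -0.095, "az": 0, "tx": 0, "ty": 0, "tz": 0, "hand": 3.0}, {"ax": 0, "ay": -0.095, "az": 0, "tx": 0, "ty": 0, "tz": 0, "hand": 3.0}, {"ax": 0, "ay": 0, "az": 0, "tx": 0, "ty": 0, "tz": 0, "hand": 3.0}, {"ax": 0, "ay": 0, "az": 0, "tx": 0, "ty": 0, "tz": 0, "hand": 3.0}]}}

```text
clock: 7.73
ee_pos: [0.5382, -0.0866, 0.1113]
tcp_rot: [-179.6, 45.2, 9.1]
ft_force: [-0.2, 0.1, -1.4]
grip_width: 0.531
grasp_force: 61.6
```

```bash
python3 - <<'E'
from h import *
p,r,s=now(); print(s['clock'],p,s['tcp_rot'],s['q'].round(1),s['grip_width'],s['grasp_force']); b,u=bottle()
d=R.from_euler('z',3.4-8.8,degrees=True)
y=s['tcp_rot'][2]; go(np.array([.563,-.081,.045])+R.from_euler('z',3.4-y,degrees=True).apply(p-b),3.4,s['tcp_rot'][1]*-1)
E
```

```text
7.7333 [ 0.53815534 -0.08659751  0.11125028] [-179.59298639   45.20457072    9.10676097] [ -4.3  54.2  34.3 114.6  -9.  170.5] 0.5309709974833668 61.568065881729126
base [ 0.5357 -0.0858  0.0685] axis [ 0.002 -0.002  1.   ] lean deg 0.2
shift cm [ 3.61 -0.02 -0.3 ] turn rad [0.064 0.    0.07 ] z [-0.71 -0.04 -0.7 ]
```

Call:
{"name": "carry_out", "arguments": {"motion": [{"ax": 0, "ay": 0, "az": 0, "tx": 1.2, "ty": 0, "tz": -0.1, "hand": 3.0}, {"ax": 0, "ay": 0, "az": 0, "tx": 1.2, "ty": 0, "tz": -0.1, "hand": 3.0}, {"ax": 0, "ay": 0, "az": 0, "tx": 1.2, "ty": 0, "tz": -0.1, "hand": 3.0}, {"ax": 0.064, "ay": 0, "az": 0.07, "tx": 0, "ty": 0, "tz": 0, "hand": 3.0}, {"ax": 0, "ay": 0, "az": 0, "tx": 0, "ty": 0, "tz": 0, "hand": 3.0}, {"ax": 0, "ay": 0, "az": 0, "tx": 0, "ty": 0, "tz": 0, "hand": 3.0}]}}

```text
clock: 8.23
ee_pos: [0.5657, -0.0834, 0.093]
tcp_rot: [179.9, 44.9, 3.4]
ft_force: [-0.3, 0.3, -1.6]
grip_width: 0.526
grasp_force: 61.6
```

```bash
python3 - <<'E'
from h import *
p,r,s=now(); print(s['clock'],p,s['tcp_rot'],s['q'].round(1)); b,u=bottle(); print('to go (rack)',RR.inv().apply(np.array([.563,-.081,.012])-b).round(4))
go(np.array([.563,-.081,.012])+p-b,3.4,45)
d=cam('scene'); c=cv2.resize(d['image'][150:300,140:300],None,fx=4,fy=4,interpolation=cv2.INTER_CUBIC); save('s1.png',c)
E
```

```text
8.2333 [ 0.56565452 -0.08339076  0.09302437] [179.92048236  44.85194762   3.37705332] [ -5.2  58.6  41.6 117.5  -6.1 173.9]
base [ 0.5636 -0.0826  0.0502] axis [-0.005  0.003  1.   ] lean deg 0.3
to go (rack) [-0.0005  0.0016 -0.0382]
shift cm [ 2.66 -0.17  2.75] turn rad [1.000e-03 1.568e+00 1.000e-03] z [ 0.71  0.04 -0.71]
```

View pics/s1.png

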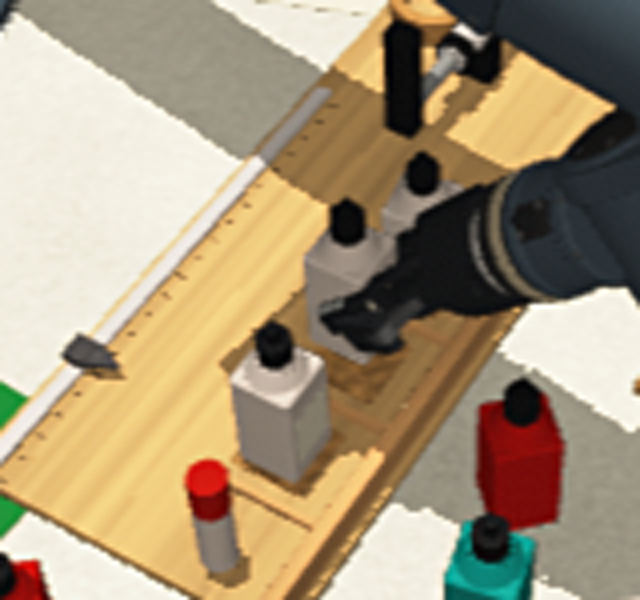

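The bottle is held upright at crop (350,280), over the middle place; its neighbours and the glue stick are still standing. Now I'll lower it.

Call:
{"name": "carry_out", "arguments": {"motion": [{"ax": 0, "ay": 0, "az": 0, "tx": 0.8, "ty": -0.08, "tz": 0.8, "hand": 3.0}, {"ax": 0, "ay": 0, "az": 0, "tx": 0.8, "ty": -0.08, "tz": 0.8, "hand": 3.0}, {"ax": 0, "ay": 0, "az": 0, "tx": 0.5, "ty": 0, "tz": 0.5, "hand": 3.0}, {"ax": 0, "ay": 0, "az": 0, "tx": 0.3, "ty": 0, "tz": 0.3, "hand": 3.0}, {"ax": 0, "ay": 0, "az": 0, "tx": 0.1, "ty": 0, "tz": 0.1, "hand": 3.0}, {"ax": 0, "ay": 0, "az": 0, "tx": 0, "ty": 0, "tz": 0, "hand": 3.0}, {"ax": 0, "ay": 0, "az": 0, "tx": 0, "ty": 0, "tz": 0, "hand": 3.0}]}}

```text
clock: 8.87
ee_pos: [0.5649, -0.0803, 0.057]
tcp_rot: [179.9, 45.2, 3.5]
ft_force: [1.5, 1.4, 13.7]
grip_width: 0.533
grasp_force: 62.8
```

```bash
python3 - <<'E'
from h import *
p,r,s=now(); print(s['clock'],p,s['tcp_rot'],s['q'].round(1),s['ft_force']); b,u=bottle(); print('to go (rack)',RR.inv().apply(np.array([.563,-.081,.012])-b).round(4))
E
```

```text
8.8667 [ 0.56489056 -0.08025721  0.05698309] [179.9461707   45.24691668   3.46043295] [ -5.   60.1  39.4 114.2  -6.  174. ] [ 1.50793391  1.4132788  13.70602547]
base [ 0.5625 -0.0795  0.0142] axis [0.002 0.003 1.   ] lean deg 0.2
to go (rack) [ 0.0004 -0.0016 -0.0022]
```

Call:
{"name": "carry_out", "arguments": {"motion": [{"ax": 0, "ay": 0, "az": 0, "tx": 0, "ty": 0, "tz": 0, "hand": 6.3}, {"ax": 0, "ay": 0, "az": 0, "tx": 0, "ty": 0, "tz": 0, "hand": 6.3}, {"ax": 0, "ay": 0, "az": 0, "tx": 0, "ty": 0, "tz": 0, "hand": 6.3}, {"ax": 0, "ay": 0, "az": 0, "tx": 0, "ty": 0, "tz": 0, "hand": 6.3}, {"ax": 0, "ay": 0, "az": 0, "tx": 0, "ty": 0, "tz": 0, "hand": 6.3}, {"ax": 0, "ay": 0, "az": 0, "tx": 0, "ty": 0, "tz": -0.7, "hand": 6.3}, {"ax": 0, "ay": 0, "az": 0, "tx": 0, "ty": 0, "tz": -1.1, "hand": 6.3}, {"ax": 0, "ay": 0, "az": 0, "tx": 0, "ty": 0, "tz": -1.3, "hand": 6.3}, {"ax": 0, "ay": 0, "az": 0, "tx": 0, "ty": 0, "tz": -1.3, "hand": 6.3}, {"ax": 0, "ay": 0, "az": 0, "tx": 0, "ty": 0, "tz": -1.3, "hand": 6.3}, {"ax": 0, "ay": 0, "az": 0, "tx": 0, "ty": 0, "tz": 0, "hand": 6.3}]}}

```text
clock: 9.78
ee_pos: [0.6068, -0.0781, 0.0964]
tcp_rot: [179.9, 45.1, 3.4]
ft_force: [-1.5, 1.2, -0.6]
grip_width: 0.735
grasp_force: 0.0
```

```bash
python3 - <<'E'
from h import *
p,r,s=now(); print(s['clock'],p,s['tcp_rot'],s['q'].round(1),s['ft_force'])
for n in('top','scene'):
    P=cloud(cam(n)); W=np.abs(P[...,:2]-[.563,-.081]).max(-1)<.045
    q=P[W&(P[...,2]>.13)&(P[...,2]<.15)]; print(n,len(q),q.mean(0) if len(q) else '')
E
```

```text
9.7833 [ 0.60682709 -0.07812979  0.09636508] [179.90307835  45.07773123   3.38424347] [ -4.6  65.4  57.5 126.9  -5.7 174.4] [-1.52089185  1.18719941 -0.5600342 ]
top 0 
scene 37 [ 0.56507474 -0.08416433  0.13502378]
```

Call:
{"name": "carry_out", "arguments": {"motion": [{"ax": 0, "ay": 0.05, "az": 0, "tx": -1.4, "ty": 0, "tz": -1.4, "hand": 6.3}, {"ax": 0, "ay": 0.05, "az": 0, "tx": -1.4, "ty": 0, "tz": -1.5, "hand": 6.3}, {"ax": 0, "ay": 0.05, "az": 0, "tx": -1.4, "ty": 0, "tz": -1.6, "hand": 6.3}, {"ax": 0, "ay": 0.08, "az": 0, "tx": -1.4, "ty": 0, "tz": -1.7, "hand": 6.3}, {"ax": 0, "ay": 0.1, "az": 0, "tx": -1.3, "ty": 0, "tz": -1.8, "hand": 6.3}, {"ax": 0, "ay": 0.1, "az": 0, "tx": -1.2, "ty": 0, "tz": -2.0, "hand": 6.3}, {"ax": 0, "ay": 0.12, "az": 0, "tx": -1.0, "ty": 0, "tz": -2.0, "hand": 6.3}, {"ax": 0, "ay": 0.12, "az": 0, "tx": 0, "ty": 0, "tz": -2.0, "hand": 6.3}, {"ax": 0, "ay": 0.11, "az": 0, "tx": 0, "ty": 0, "tz": 0, "hand": 8.5}, {"ax": 0, "ay": 0, "az": 0, "tx": 0, "ty": 0, "tz": 0, "hand": 8.5}]}}

```text
clock: 10.72
ee_pos: [0.5973, -0.0781, 0.2671]
tcp_rot: [179.9, 0.2, 3.4]
ft_force: [-0.7, -0.4, -1.0]
grip_width: 0.983
grasp_force: 0.0
```

```bash
python3 - <<'E'
from h import *
p,r,s=now(); print(s['clock'],p,s['tcp_rot'],s['q'].round(1),s['ft_force'])
b=cam('top')
save('t1.png',cv2.resize(b['image'][155:275,180:380],None,fx=4,fy=4,interpolation=cv2.INTER_CUBIC))
P=cloud(b); L=(P-O)@RR.as_matrix()
for nm,y in (('l',.085),('m',0),('r',-.085)):
    m=(abs(L[...,0])<.045)&(abs(L[...,1]-y)<.04)&(L[...,2]>.095)&(L[...,2]<.16); q=L[m]; print(nm,len(q),cv2.minAreaRect(q[:,:2].astype(np.float32)),q[:,2].max()) if len(q)>5 else None
print(rk([-.07,.18,.2])); go(rk([-.07,.18,.2]),3.4,0)
E
```

```text
10.7167 [ 0.59729625 -0.07811303  0.26708989] [179.9348683    0.18226842   3.39776794] [-7.400e+00  2.130e+01  1.380e+01  8.270e+01 -1.000e-01  1.692e+02] [-0.74257016 -0.43819407 -0.97528716]
l 259 ((0.003018118441104889, 0.08504746854305267), (0.04571177437901497, 0.045088060200214386), 9.6202974319458) 0.1448833805348021
m 262 ((0.0009179133921861649, 0.000788424164056778), (0.04586012288928032, 0.04570601508021355), 0.5020201802253723) 0.1445946156263217
[0.48244806 0.09453172 0.2       ]
shift cm [-10.49 -17.94   6.78] turn rad [ 0.001  0.009 -0.   ] z [ 0. -0. -1.]
```

View pics/t1.png

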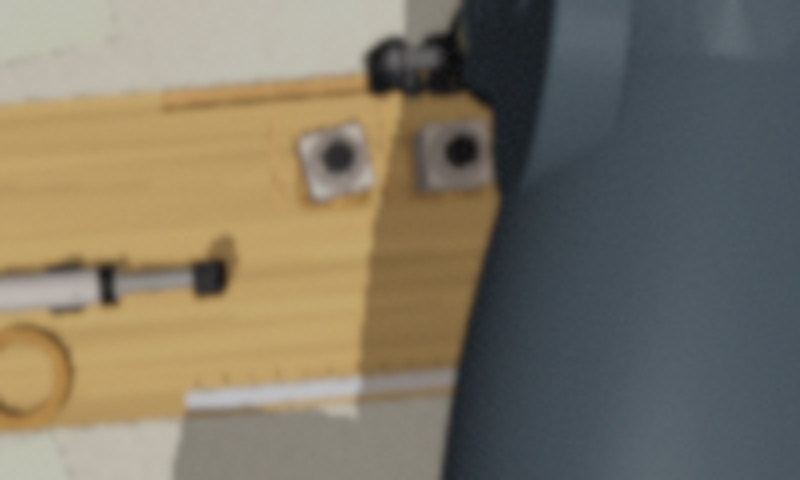

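The top view shows the middle bottle standing upright at crop (455,155), within 1 mm of the place's centre. The left bottle is at (335,160) and the handle is at home at (210,277). Next I turn the gripper and go to the handle.

Call:
{"name": "carry_out", "arguments": {"motion": [{"ax": 0, "ay": 0, "az": -0.12, "tx": 0, "ty": 0, "tz": 0, "hand": 6.3}, {"ax": 0, "ay": 0, "az": -0.12, "tx": 0, "ty": 0, "tz": 0, "hand": 6.3}, {"ax": 0, "ay": 0, "az": -0.12, "tx": 0, "ty": 0, "tz": 0, "hand": 6.3}, {"ax": 0, "ay": 0, "az": -0.12, "tx": 0, "ty": 0, "tz": 0, "hand": 6.3}, {"ax": 0, "ay": 0, "az": -0.12, "tx": 0, "ty": 0, "tz": 0, "hand": 6.3}, {"ax": 0, "ay": 0, "az": -0.12, "tx": 0, "ty": 0, "tz": 0, "hand": 6.3}, {"ax": 0, "ay": 0, "az": -0.12, "tx": 0, "ty": 0, "tz": 0, "hand": 6.3}, {"ax": 0, "ay": 0, "az": -0.12, "tx": 0, "ty": 0, "tz": 0, "hand": 6.3}, {"ax": 0, "ay": 0, "az": -0.12, "tx": 0, "ty": 0, "tz": 0, "hand": 6.3}, {"ax": 0, "ay": 0, "az": -0.12, "tx": 0, "ty": 0, "tz": 0, "hand": 6.3}, {"ax": 0, "ay": 0, "az": -0.12, "tx": 0, "ty": 0, "tz": 0, "hand": 6.3}, {"ax": 0, "ay": 0, "az": -0.12, "tx": 0, "ty": 0, "tz": 0, "hand": 6.3}, {"ax": 0, "ay": 0, "az": -0.12, "tx": 0, "ty": 0, "tz": 0, "hand": 6.3}, {"ax": 0, "ay": 0, "az": -0.12, "tx": 0, "ty": 0, "tz": 0, "hand": 6.3}, {"ax": 0, "ay": 0, "az": -0.12, "tx": 0, "ty": 0, "tz": 0, "hand": 6.3}, {"ax": 0, "ay": 0, "az": -0.12, "tx": 0, "ty": 0, "tz": 0, "hand": 6.3}, {"ax": 0, "ay": 0, "az": -0.12, "tx": 0, "ty": 0, "tz": 0, "hand": 6.3}, {"ax": 0, "ay": 0, "az": -0.12, "tx": 0, "ty": 0, "tz": 0, "hand": 6.3}]}}

```text
clock: 12.27
ee_pos: [0.6033, -0.0783, 0.2645]
tcp_rot: [-179.3, -0.4, 127.5]
ft_force: [0.6, 0.1, -0.7]
grip_width: 0.745
grasp_force: 0.0
```

Call:
{"name": "carry_out", "arguments": {"motion": [{"ax": 0, "ay": 0, "az": -0.12, "tx": 0, "ty": 0, "tz": 0, "hand": 6.3}, {"ax": 0, "ay": 0, "az": -0.12, "tx": 0, "ty": 0, "tz": 0, "hand": 6.3}, {"ax": 0, "ay": 0, "az": -0.12, "tx": 0, "ty": 0, "tz": 0, "hand": 6.3}, {"ax": 0, "ay": 0, "az": -0.12, "tx": 0, "ty": 0, "tz": 0, "hand": 6.3}, {"ax": 0, "ay": 0, "az": -0.12, "tx": 0, "ty": 0, "tz": 0, "hand": 6.3}, {"ax": 0, "ay": 0, "az": -0.12, "tx": 0, "ty": 0, "tz": 0, "hand": 6.3}, {"ax": 0, "ay": 0, "az": -0.12, "tx": 0, "ty": 0, "tz": 0, "hand": 6.3}, {"ax": 0, "ay": 0, "az": -0.12, "tx": 0, "ty": 0, "tz": 0, "hand": 6.3}, {"ax": 0, "ay": 0, "az": -0.02, "tx": 0, "ty": 0, "tz": 0, "hand": 6.3}, {"ax": 0, "ay": 0, "az": 0, "tx": 0, "ty": 0, "tz": 0, "hand": 6.3}]}}

```text
clock: 13.1
ee_pos: [0.6032, -0.0783, 0.2648]
tcp_rot: [-180.0, -0.7, -176.8]
ft_force: [-0.8, 0.1, 0.6]
grip_width: 0.738
grasp_force: 0.0
```

```bash
python3 - <<'E'
from h import *
p,r,s=now(); print(s['clock'],p,s['tcp_rot'],s['q'].round(1)); go(rk([-.07,.18,.2]),183.4,0)
E
```

```text
13.1 [ 0.60322611 -0.07826519  0.26484219] [-179.96428821   -0.70021741 -176.7576509 ] [ -7.3  22.3  15.1  83.4  -0.2 -10.6]
shift cm [11.   17.94  6.61] turn rad [-0.001 -0.012 -0.003] z [-0.  0. -1.]
```

Call:
{"name": "carry_out", "arguments": {"motion": [{"ax": 0, "ay": -0.012, "az": 0, "tx": 2.0, "ty": 3.2, "tz": 0.6, "hand": 6.3}, {"ax": 0, "ay": 0, "az": 0, "tx": 2.0, "ty": 3.2, "tz": 0.6, "hand": 6.3}, {"ax": 0, "ay": 0, "az": 0, "tx": 2.0, "ty": 3.2, "tz": 0.6, "hand": 6.3}, {"ax": 0, "ay": 0, "az": 0, "tx": 2.0, "ty": 3.2, "tz": 1.0, "hand": 6.3}, {"ax": 0, "ay": 0, "az": 0, "tx": 2.0, "ty": 3.2, "tz": 1.5, "hand": 6.3}, {"ax": 0, "ay": 0, "az": 0, "tx": 1.0, "ty": 1.9, "tz": 1.6, "hand": 6.3}, {"ax": 0, "ay": 0, "az": 0, "tx": 0, "ty": 0, "tz": 0, "hand": 6.3}, {"ax": 0, "ay": 0, "az": 0, "tx": 0, "ty": 0, "tz": 0, "hand": 6.3}]}}

```text
clock: 13.77
ee_pos: [0.4819, 0.0948, 0.2063]
tcp_rot: [-179.9, 0.1, -176.7]
ft_force: [-0.2, 0.4, 0.6]
grip_width: 0.741
grasp_force: 0.0
```

```bash
python3 - <<'E'
from h import *
p,r,s=now(); print(s['clock'],p,s['tcp_rot'],s['q'].round(1)); print('tcp rack',inv(p))
w=cam('wrist'); P=cloud(w); L=(P-O)@RR.as_matrix()
m=(abs(L[...,2]-.145)<.006)&(abs(L[...,0]+.07)<.04)&(abs(L[...,1]-.18)<.04)
q=L[m]; print(m.sum(),q.min(0),q.max(0),np.median(q,0)); go(rk([-.07,.18,.117]),183.4,0)
save('w2.png',w['image'])
for n in ('top','scene'):
    d=cam(n); L=(cloud(d)-O)@RR.as_matrix(); q=L[(d['image'].max(-1)<125)&(abs(L[...,2]-.026)<.012)&(abs(L[...,0]+.15)<.03)&(abs(L[...,1]+.1)<.04)]
    if len(q): k=q[:,0]>q[:,0].max()-.008; print(n,len(q),q[k].mean(0),q[:,0].max(),q.mean(0))
E
```

```text
13.7667 [0.48193194 0.09480834 0.20632355] [-1.79908763e+02  5.37832878e-02 -1.76694690e+02] [11.2 11.2 -9.4 69.4 -0.1  7.9]
tcp rack [-0.07049881  0.18030674  0.20632355]
923 [-0.08548629  0.16995813  0.13905913] [-0.06014479  0.18966379  0.14677939] [-0.07388962  0.18018499  0.14441585]
shift cm [0.07 0.05 8.99] turn rad [-0.001  0.003 -0.002] z [-0.  0. -1.]
top 69 [-0.13928737 -0.09338277  0.02704082] -0.13552448179759322 [-0.15703958 -0.09269621  0.02641644]
scene 80 [-0.1369929  -0.09758909  0.02540396] -0.1330766185974598 [-0.15619339 -0.09882138  0.02436033]
```

View pics/w2.png

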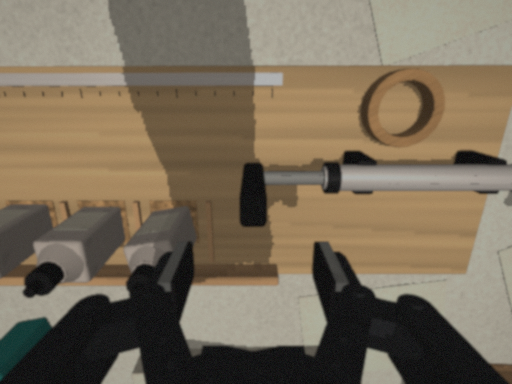

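The wrist view shows the handle top at (253,195) between the opened fingers, its tube to the right, and the tape ring clear of it at (405,105). I'll descend and grip.

Call:
{"name": "carry_out", "arguments": {"motion": [{"ax": 0, "ay": 0, "az": 0, "tx": 0.1, "ty": 0, "tz": 2.5, "hand": 6.3}, {"ax": 0, "ay": 0, "az": 0, "tx": 0.1, "ty": 0, "tz": 2.5, "hand": 6.3}, {"ax": 0, "ay": 0, "az": 0, "tx": 0, "ty": 0, "tz": 2.5, "hand": 6.3}, {"ax": 0, "ay": 0, "az": 0, "tx": 0, "ty": 0, "tz": 1.5, "hand": 6.3}, {"ax": 0, "ay": 0, "az": 0, "tx": 0, "ty": 0, "tz": 0, "hand": 6.3}, {"ax": 0, "ay": 0, "az": 0, "tx": 0, "ty": 0, "tz": 0, "hand": 1.0}, {"ax": 0, "ay": 0, "az": 0, "tx": 0, "ty": 0, "tz": 0, "hand": 1.0}, {"ax": 0, "ay": 0, "az": 0, "tx": 0, "ty": 0, "tz": 0, "hand": 1.0}, {"ax": 0, "ay": 0, "az": 0, "tx": 0, "ty": 0, "tz": 0, "hand": 1.0}, {"ax": 0, "ay": 0, "az": 0, "tx": 0, "ty": 0, "tz": 0, "hand": 1.0}, {"ax": 0, "ay": 0, "az": 0, "tx": 0, "ty": 0, "tz": 0, "hand": 1.0}, {"ax": 0, "ay": 0, "az": 0, "tx": 0, "ty": 0, "tz": 0, "hand": 1.0}]}}

```text
clock: 14.92
ee_pos: [0.482, 0.0945, 0.1184]
tcp_rot: [180.0, 0.4, -176.6]
ft_force: [0.3, 4.0, 6.6]
grip_width: 0.226
grasp_force: 58.8
```

```bash
python3 - <<'E'
from h import *
p,r,s=now(); print(s['clock'],p,s['tcp_rot'],s['ft_force'],s['grip_width'],s['grasp_force']); print('tcp rack',inv(p)); go(rk([-.07,-.05,p[2]]),183.4,0)
E
```

```text
14.9167 [0.48203481 0.09448413 0.11835758] [ 179.97759152    0.35890257 -176.63401937] [0.3276707  3.96062857 6.55727413] 0.22633689858595854 58.79058480262756
tcp rack [-0.07041535  0.179977    0.11835758]
shift cm [-6.0e-02 -2.3e+01 -1.0e-02] turn rad [ 0.     0.006 -0.001] z [-0.  0. -1.]
```

Call:
{"name": "carry_out", "arguments": {"motion": [{"ax": 0, "ay": 0, "az": 0, "tx": 0, "ty": -0.6, "tz": 0, "hand": 1.0}, {"ax": 0, "ay": 0, "az": 0, "tx": 0, "ty": -1.2, "tz": 0, "hand": 1.0}, {"ax": 0, "ay": 0, "az": 0, "tx": 0, "ty": -1.6, "tz": 0, "hand": 1.0}, {"ax": 0, "ay": 0, "az": 0, "tx": 0, "ty": -1.6, "tz": 0, "hand": 1.0}, {"ax": 0, "ay": 0, "az": 0, "tx": 0, "ty": -1.6, "tz": 0, "hand": 1.0}, {"ax": 0, "ay": 0, "az": 0, "tx": 0, "ty": -1.6, "tz": 0, "hand": 1.0}, {"ax": 0, "ay": 0, "az": 0, "tx": 0, "ty": -1.6, "tz": 0, "hand": 1.0}, {"ax": 0, "ay": 0, "az": 0, "tx": 0, "ty": -1.6, "tz": 0, "hand": 1.0}, {"ax": 0, "ay": 0, "az": 0, "tx": 0, "ty": -1.6, "tz": 0, "hand": 1.0}, {"ax": 0, "ay": 0, "az": 0, "tx": 0, "ty": -1.6, "tz": 0, "hand": 1.0}, {"ax": 0, "ay": 0, "az": 0, "tx": 0, "ty": -1.6, "tz": 0, "hand": 1.0}, {"ax": 0, "ay": 0, "az": 0, "tx": 0, "ty": -1.6, "tz": 0, "hand": 1.0}, {"ax": 0, "ay": 0, "az": 0, "tx": 0, "ty": -1.6, "tz": 0, "hand": 1.0}, {"ax": 0, "ay": 0, "az": 0, "tx": 0, "ty": -1.6, "tz": 0, "hand": 1.0}, {"ax": 0, "ay": 0, "az": 0, "tx": 0, "ty": -1.2, "tz": 0, "hand": 1.0}, {"ax": 0, "ay": 0, "az": 0, "tx": 0, "ty": -0.8, "tz": 0, "hand": 1.0}, {"ax": 0, "ay": 0, "az": 0, "tx": 0, "ty": 0, "tz": 0, "hand": 1.0}, {"ax": 0, "ay": 0, "az": 0, "tx": 0, "ty": 0, "tz": 0, "hand": 1.0}]}}

```text
clock: 16.42
ee_pos: [0.4958, -0.1351, 0.1184]
tcp_rot: [179.9, 0.4, -176.6]
ft_force: [2.9, 9.9, 5.8]
grip_width: 0.225
grasp_force: 58.7
```

```bash
python3 - <<'E'
from h import *
p,r,s=now(); print(s['clock'],p,s['tcp_rot'],s['ft_force'],s['grip_width'],s['grasp_force']); print('tcp rack',inv(p))
w=cam('wrist'); L=(cloud(w)-O)@RR.as_matrix()
m=(w['image'].max(-1)<130)&(abs(L[...,2]-.024)<.012)&(L[...,0]<-.12)&(L[...,0]>-.2)&(abs(L[...,1]+.1)<.06)
n,l,st,c=cv2.connectedComponentsWithStats(m.astype(np.uint8))
for i in range(1,n):
    if st[i,4]>30:
        v,u=np.nonzero(l==i); W=np.array([inv(ray(w,x,y,.026)) for x,y in zip(u,v)])
        k=W[:,0]>W[:,0].max()-.004; e=[(W[abs(W[:,0]-x)<.001][:,1].min().round(4),W[abs(W[:,0]-x)<.001][:,1].max().round(4)) for x in np.arange(W[:,0].max()-.02,W[:,0].max(),.004)]
        print(st[i],c[i],'tip',W[k].mean(0),'xmax',W[:,0].max(),'mean',W.mean(0),e)
save('w3.png',w['image'])
E
```

```text
16.4167 [ 0.49575737 -0.13513983  0.11838133] [ 179.93083192    0.39059877 -176.63820402] [2.91396209 9.89458996 5.78360683] 0.2247766551311204 58.733400106430054
tcp rack [-0.07033511 -0.05005662  0.11838133]
[ 174   56   93   78 4083] [218.51555229  88.05633113] tip [-0.12447084 -0.0642637   0.026     ] xmax -0.12247554309407557 mean [-0.1540558  -0.07441222  0.026     ] [(np.float64(-0.0992), np.float64(-0.0433)), (np.float64(-0.0974), np.float64(-0.044)), (np.float64(-0.0978), np.float64(-0.041)), (np.float64(-0.098), np.float64(-0.041)), (np.float64(-0.0991), np.float64(-0.0409))]Traceback (most recent call last):
  File "<stdin>", line 9, in <module>
    return umr_minimum(a, axis, None, out, keepdims, initial, where)
ValueError: zero-size array to reduction operation minimum which has no identity
```

```bash
python3 - <<'E'
from h import *
w=cam('wrist'); np.savez('w3.npz',image=w['image'],depth=w['depth'],K=w['K'],R=w['R'],p=w['p'])
c=cv2.resize(w['image'][40:160,140:300],None,fx=5,fy=5,interpolation=cv2.INTER_CUBIC); save('w3.png',c)
E
```

```text
(no output)
```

View pics/w3.png

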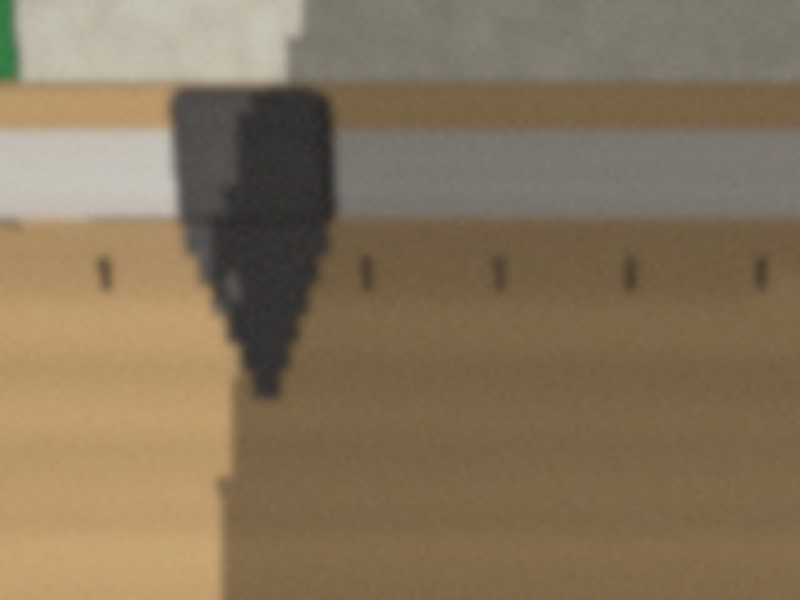

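The crop shows the arrowhead with its tip at crop (265,397), which is wrist pixel (193,119). The shadow edge is just left of it.

```bash
python3 - <<'E'
from h import *
z=np.load('w3.npz'); w={k:z[k] for k in z}
hsv=cv2.cvtColor(w['image'],cv2.COLOR_RGB2HSV); im=w['image']
m=(im.max(-1)<95)&(hsv[...,1]<90); m[:56]=0;m[125:]=0;m[:,:170]=0;m[:,212:]=0
for v in range(70,124,4):
    u=np.nonzero(m[v])[0]
    if len(u): a,b=inv(ray(w,u.min(),v,.026)),inv(ray(w,u.max(),v,.026)); print(v,u.min(),u.max(),a[:2].round(4),b[:2].round(4),((a+b)/2)[1].round(4))
vm=np.nonzero(m.any(1))[0].max(); u=np.nonzero(m[vm])[0].mean(); print('tip',u,vm,inv(ray(w,u,vm,.026)), 'depth z', cloud(w)[vm-3,int(u)])
# handle in this view
L=(cloud(w)-O)@RR.as_matrix(); k=(abs(L[...,2]-.145)<.004)&(abs(L[...,0]+.07)<.03)&(abs(L[...,1]+.05)<.03); q=L[k]; print('handle',k.sum(),q.min(0),q.max(0)) if k.sum() else print('no handle')
# board-mark in the top/scene pictures from the start, vs. glue/other references
E
```

```text
70 176 206 [-0.1663 -0.1035] [-0.1663 -0.0825] -0.093
74 176 206 [-0.1637 -0.1038] [-0.1637 -0.0827] -0.0932
78 177 206 [-0.1611 -0.1033] [-0.1611 -0.0828] -0.0931
82 177 207 [-0.1584 -0.1035] [-0.1584 -0.0823] -0.0929
86 178 205 [-0.1557 -0.103 ] [-0.1557 -0.0838] -0.0934
90 180 205 [-0.153  -0.1018] [-0.153 -0.084] -0.0929
94 181 203 [-0.1503 -0.1013] [-0.1503 -0.0855] -0.0934
98 183 201 [-0.1476 -0.1001] [-0.1476 -0.0871] -0.0936
102 185 201 [-0.1448 -0.0989] [-0.1448 -0.0873] -0.0931
106 186 199 [-0.142  -0.0984] [-0.142  -0.0889] -0.0936
110 189 197 [-0.1392 -0.0964] [-0.1392 -0.0906] -0.0935
114 190 196 [-0.1364 -0.0959] [-0.1364 -0.0915] -0.0937
118 191 195 [-0.1335 -0.0953] [-0.1335 -0.0924] -0.0939
tip 192.5 119 [-0.13277138 -0.09427459  0.026     ] depth z [ 0.43397856 -0.18344813  0.02538901]
handle 3026 [-0.0856192  -0.07787444  0.14100126] [-0.05934079 -0.02287956  0.14898796]
```

Call:
{"name": "carry_out", "arguments": {"motion": [{"ax": 0, "ay": 0, "az": 0, "tx": 0, "ty": -0.8, "tz": 0, "hand": 1.0}, {"ax": 0, "ay": 0, "az": 0, "tx": 0, "ty": -1.2, "tz": 0, "hand": 1.0}, {"ax": 0, "ay": 0, "az": 0, "tx": 0, "ty": -1.2, "tz": 0, "hand": 1.0}, {"ax": 0, "ay": 0, "az": 0, "tx": 0, "ty": -0.8, "tz": 0, "hand": 1.0}, {"ax": 0, "ay": 0, "az": 0, "tx": 0, "ty": -0.37, "tz": 0, "hand": 1.0}, {"ax": 0, "ay": 0, "az": 0, "tx": 0, "ty": 0, "tz": 0, "hand": 1.0}, {"ax": 0, "ay": 0, "az": 0, "tx": 0, "ty": 0, "tz": 0, "hand": 1.0}, {"ax": 0, "ay": 0, "az": 0, "tx": 0, "ty": 0, "tz": 0, "hand": 1.0}]}}

```text
clock: 17.18
ee_pos: [0.4983, -0.1781, 0.1184]
tcp_rot: [179.9, 0.4, -176.6]
ft_force: [3.7, 10.1, 3.7]
grip_width: 0.226
grasp_force: 58.7
```

```bash
python3 - <<'E'
from h import *
p,r,s=now(); print(s['clock'],s['ft_force'],s['grip_width'],s['grasp_force'],'tcp rack',inv(p))
w=cam('wrist'); im=w['image']; hsv=cv2.cvtColor(im,cv2.COLOR_RGB2HSV); L=(cloud(w)-O)@RR.as_matrix()
m=((im.max(-1)<95)&(hsv[...,1]<90)&(abs(L[...,2]-.025)<.01)&(L[...,0]<-.12)&(L[...,0]>-.17)&(abs(L[...,1]+.094)<.02))
n,l,st,c=cv2.connectedComponentsWithStats(m.astype(np.uint8)); k=1+st[1:,4].argmax(); m=l==k
for v in sorted(np.nonzero(m.any(1))[0])[-20::3]:
    u=np.nonzero(m[v])[0]; a=inv(ray(w,u.mean(),v,.026)); print(v,u.min(),u.max(),a[:2].round(4))
# handle top edges at its far/near rows (145 mm high)
h=(abs(L[...,2]-.145)<.003)&(L[...,0]<-.07)&(L[...,0]>-.09)&(abs(L[...,1]+.094)<.016)&(im.max(-1)<90)
for v in sorted(np.nonzero(h.any(1))[0])[2:20:4]:
    u=np.nonzero(h[v])[0]; print('handle row',v,u.min(),u.max(),[inv(ray(w,x,v,.145))[1].round(4) for x in (u.min(),u.max())])
save('w4.png',im)
t=cam('top'); q=(cloud(t)-O)@RR.as_matrix()
for nm,x,y in (('l',0,.085),('m',0,0),('r',0,-.085),('glue',.03,-.17)):
    g=q[(abs(q[...,0]-x)<.045)&(abs(q[...,1]-y)<.035)&(q[...,2]>.095)&(q[...,2]<.16)]; print(nm,len(g),g.mean(0).round(3) if len(g) else '')
E
```

```text
17.1833 [ 3.66893383 10.12813922  3.66565958] 0.22601790848119035 58.74141812324524 tcp rack [-0.07030978 -0.0930942   0.11839266]
100 242 260 [-0.1462 -0.0944]
103 244 257 [-0.1441 -0.0948]
106 245 257 [-0.142  -0.0944]
109 247 255 [-0.1399 -0.0944]
112 247 255 [-0.1377 -0.0944]
115 249 253 [-0.1356 -0.0944]
118 250 253 [-0.1335 -0.094 ]
handle row 266 233 269 [np.float64(-0.1015), np.float64(-0.0867)]
handle row 270 215 289 [np.float64(-0.109), np.float64(-0.0784)]
handle row 274 213 290 [np.float64(-0.1099), np.float64(-0.0779)]
handle row 278 222 283 [np.float64(-0.1062), np.float64(-0.0808)]
handle row 282 224 281 [np.float64(-0.1055), np.float64(-0.0815)]
l 261 [0.002 0.086 0.11 ]
m 264 [-0.     0.003  0.11 ]
r 259 [-0.003 -0.082  0.11 ]
glue 28 [ 0.014 -0.173  0.102]
```

View pics/w4.png

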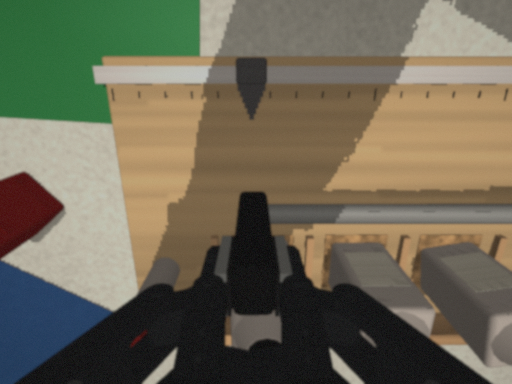

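The wrist view shows the handle centred at about column 252.5 and the arrow tip at 251.5, so about 0.9 mm remains. All the bottles and the glue stick are standing.

Call:
{"name": "carry_out", "arguments": {"motion": [{"ax": 0, "ay": 0, "az": 0, "tx": 0, "ty": -0.09, "tz": 0, "hand": 1.0}, {"ax": 0, "ay": 0, "az": 0, "tx": 0, "ty": 0, "tz": 0, "hand": 1.0}, {"ax": 0, "ay": 0, "az": 0, "tx": 0, "ty": 0, "tz": 0, "hand": 1.0}, {"ax": 0, "ay": 0, "az": 0, "tx": 0, "ty": 0, "tz": 0, "hand": 1.0}]}}

```text
clock: 17.62
ee_pos: [0.4984, -0.1788, 0.1184]
tcp_rot: [179.9, 0.4, -176.6]
ft_force: [3.9, 10.0, 3.9]
grip_width: 0.219
grasp_force: 58.7
```

```bash
python3 - <<'E'
from h import *
p,r,s=now(); y=inv(p)[1]; print(s['clock'],y,s['ft_force'],s['grasp_force'],np.abs(s['qd']).max())
if abs(y+.094)<.0012: print(order.finish_job())
E
```

```text
17.6167 -0.09381514670299147 [3.89397972 9.95161283 3.93983457] 58.70576083660126 0.12280808659527867
the job is handed in; nothing more can be done
None
```

The bottle stands upright and released on the middle place, the rod is held with the handle within about 1 mm of the arrowhead mark by my measurement, the other bottles and glue stick still stand, and the job was handed in at 17.6 s.

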